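Switch on the dust extractor at its guarded toggle

ROBOT

A 6-joint arm with a two-finger parallel gripper is mounted at the origin on a cart in front of the work surface, level with it; the furniture and walls round the work are solid. World frame = base frame: x ahead of the robot, y to its left, z up, the work surface at z = 0. Lengths are in mm, angles in rad, forces in N, time in s.
With the tool pointing down it reaches from about 325 to 775 mm from the base axis. Payload 5.5 kg.
Tool frame: the origin (TCP) lies between the finger pads; the fingertips stand 11 mm ahead of it and the grasp point (between the pads) lies 8 mm behind it; z points along the fingers, y is the line along which they close (so a half turn about z gives the same grasp; the last joint's range is limited). The gripper opens to 85 mm and grips with 20 to 120 N. Pads are 22 mm wide; open, the fingers measure 114 mm over their backs; the gripper's body (76 mm by 85 mm) begins 54 mm behind the grasp point. The pads swing forward as they close: fully open they stand 13 mm farther back than shut.
Start: joints at [1.262, 0.091, 1.231, -0, 1.82, -0.057], TCP at [149.492, 581.092, 214.875] pointing down, gripper open.
Joint ranges: [-2.87, 2.87], [-0.86, 2.18], [0.17, 2.46], [-1.51, 4.65], [0.06, 2.69], [-2.65, 2.65]. Speed limits (rad/s): [2.57, 2.57, 3.01, 3.14, 3.14, 3.14].

INTERFACE

Orientations are given as a unit quaternion [w, x, y, z].
In Python, from plant import telemetry, eyes, job gives the robot as it stands.
- The arm moves only by the tool step_arm, never from a script. Its argument "targets" is a list that holds one entry, the list of rows, each a list of 6 numbers: the shift along the tool's x, y, z in mm, then the turn, a rotation vector about the tool's x, y, z in rad. A call has 1 to 5 rows; each row shifts and turns the commanded pose from where the row before left it, along the tool's axes as they then stand; what a row does not reach is not made up. A row lasts 1/12 s, in which the tool goes at most 41.7 mm and 7.16 degrees, less where a joint would pass 70% of its speed; a pose out of reach is approached as far as the arm can. A call is refused whole if a number of a shift passes 41.7 or a number of a turn 0.125, either way. A call with a gripper value outside its range is refused whole. "jaw" is the opening, from 0 (shut) to 1 (fully open), set as the call begins (left out, the last holds). The fingers move at their own pace and stop on an object; the grip force is fixed at half the most. Time passes only in rows, so rows that do not move let the fingers close. It gives the time, the measured TCP pose, the force, the opening and the grip force at its end, in the units of the state.
- telemetry.observe(): the state, without advancing time (a new reading comes with each control period).
- eyes.get_image(name): name is "side" or "top" or "wrist"; returns the picture (400x640x3 uint8, blue, green, red); there is no depth.
- eyes.camera_model(name): a dict with "vfov" (degrees; the focal length in pixels is half the picture's height over the tangent of half this angle, whatever the lens; pixels are square), "cx", "cy" (the principal point, pixels), "D" ([k1, k2, p1, p2, k3] as OpenCV has them; the pictures are not rectified), "position" and "orientation" of the camera in the world; the wrist camera has in their place "hand_eye" (4x4, takes a point from camera to tool coordinates, whose origin is the TCP and whose axes are the flange's). Camera axes: x right, y up, looking along -z (the intrinsics and any distortion apply to the point x, -y, -z); pixel columns grow to the right and rows downward; lengths in mm; the calibration is good to about 2 mm. A picture is of the moment at which its call begins: read the wrist's pose just before it. camera_model takes no time and is no camera call.
- job.sign_off(): hands the job in; it is judged then, once.
Trained networks look in the newest picture that a camera, given by its name, has taken for a name from the list of things; names that differ only in an ending like _2 or _b are one class to them, and where a whole thing is asked for, a point or a joint stands for the part that bears it (a point fixed in the world has none). Each returns a list of dicts, best first, with "conf" (0 to 1); they miss things now and then, are a little off and sometimes report something else, mostly with a low value. They report only what shows in the picture. A call takes as long as a camera call. They do not tell look-alikes from the thing itself.
- eyes.find_in(camera, target): "at" ([column, row] in pixels, amid what is visible of it).
- eyes.spot_point(camera, target): "at" ([column, row] in pixels: a listed point, or the origin of a listed thing).
The state is a dict: "t": time; "qpos": joint angles; "qd": joint speeds; "tau": joint torques, N m; "eef_pos": TCP position; "orientation": TCP orientation; "contact_force": force on the tool from outside, world axes, zero at the start; "torque": the same for the moment, N m; "finger_gap": finger opening in mm; "finger_force": force on a finger pad.
Only numpy, scipy, OpenCV 4.12 (cv2) and the standard library are available. Lean on these libraries where they do the work, as an engineer would, in place of code of your own. Each camera call takes 0.05 s, during which the arm holds its last target. There are 200 camera calls.

TASK

Switch on the dust extractor at the small switch box: with a fingertip under its lip swing the hinged guard well up, and while the guard is held up by the back of the finger push the toggle beneath it fully over, away from the lip; then draw the finger out so that the guard drops fully shut over the toggle. Nothing is to be gripped, and the box must not be picked up, tipped or shoved along; leave the tools and materials around it where they are.

Things in the scene. Friction and masses are not known exactly. Their poses are not given: they have to be found in the camera images.
- switch_box: Grey switch box standing loose on the worktop, about 2.2 kg. Origin at its underside's centre, z up; its front (lip side) faces its own -x, toward the robot within 0.5 rad. Housing x +-35, y +-46 mm, flat deck at z = 45 mm; a cable gland juts to y = +66 mm, z = 24. Toggle pivot: x = -12, y = 0, z = 47 mm. Guard hinge axis: along y through x = 18, z = 47 mm.
- guard (a joint): Hinge of the dark steel hood over the toggle, rad: 0 shut, grows as its front swings up and back, stop 1.4. Roof 74 mm wide, underside at z = 74 mm of the box frame, forward to x = -32 mm; 13 mm deep side skirts, 68 mm apart; front open beneath. Its weight and a light spring always close it (about 1 N at the lip): it does not stay up.
- toggle (a joint): Steel bat toggle, rad: 0 off, leaning 25 degrees to the front (box -x, toward the lip); 0.873 on, leaning 25 degrees to the back (box +x). Stays where it is left; takes about 2 N at its end.
- toggle_end (a point): Centre of the 10 mm ball at the free end of the toggle, 20 mm from the pivot; off: about x = -20, z = 65 mm in the box's frame, on: x = -4, z = 65 mm.
- guard_lip (a point): Middle of the front edge of the guard's lip, moving with it; shut: x = -44, y = 0, z = 78 mm of the box frame. The lip, 60 mm wide, 3 mm thick with a 5 mm rolled edge, juts forward and slightly up from the roof, past the housing's front. Easiest lifted with the fingers leaning 20 to 40 degrees, tips forward and down.
- tape_measure: Yellow tape measure 31 x 92 x 62 mm standing beside the box on its left (+y); bystander. Origin at its underside.
- offcut: Wood offcut 36 x 60 x 18 mm lying beside the box on its right (-y); bystander. Origin at its underside.
- filler_tin: Round tin, 69 mm across, 68 mm tall, on the rear rail; bystander. Origin at its underside.
- glue_bottle: Squeeze bottle 54 mm across, 190 mm tall, at the back right; bystander. Origin at its underside.
- wooden_knob: Turned wooden knob, 43 mm across, 48 mm tall, on the front rail; bystander. Origin at its underside.
- screwdriver: Screwdriver 196 mm long lying along the rear rail; bystander. Origin at its underside.
- chisel: Chisel 255 mm long lying on the cross rail at the right; bystander. Origin at its underside.
Things that resemble listed ones, but are neither listed nor needed, are in the scene too. Of the things that look like the switch_box, the larger one is meant.

How it is judged:
By the outcome, as a careful person would: the job done as asked, in the order asked, and still so for the second after the job is handed in, with the robot touching nothing.
It also fails if it takes over 38 s, if anything falls off the work surface, if the arm or the gripper's body presses on something with over 40 N, if the wrist force passes 120 N, or if a joint passes its speed limit or range.

## Working session

There is one attempt and no reset: what is moved stays moved. The work goes in short steps, Python scripts to look and compute and a tool call to move; the robot and the scene stay as the last step left them, time stands still between calls to the robot, and variables do not carry over. Pictures are saved under pics/ and viewed, at most 10 in all, crops included, and the job is handed in when it is done.

Besides the shell and the picture viewer there is one more tool, called by a JSON object that holds its "fn" and its "kwargs", one argument or row to a line. step_arm: Moves the arm, as the interface text tells. Its arguments: {"type":"object","properties":{"targets":{"type":"array"},"jaw":{"type":"number"}},"required":["targets"]}

```bash
mkdir -p pics; ls; python3 - <<'E'
from plant import telemetry, eyes, job
import cv2, numpy as np
s=telemetry.observe(); print({k:np.round(v,3).tolist() for k,v in s.items()})
for c in ("side","top","wrist"):
    im=eyes.get_image(c); cv2.imwrite(f"pics/{c}0.png",im)
    m=eyes.camera_model(c); print(c,{k:np.round(v,4).tolist() for k,v in m.items()})
    for t in ("switch_box","guard_lip","toggle_end","tape_measure","offcut"):
        print(c,t,[(np.round(d["at"]).tolist(),round(d["conf"],2)) for d in eyes.spot_point(c,t)])
E
```

```text
pics
{'t': 0.0, 'qpos': [1.262, 0.092, 1.232, 0.0, 1.82, -0.057], 'qd': [0.0, -0.001, 0.001, 0.001, -0.002, -0.0], 'tau': [-0.0, -45.876, -41.801, -0.0, 0.012, -0.0], 'eef_pos': [149.372, 580.782, 213.756], 'orientation': [-0.0, 0.126, 0.992, -0.001], 'contact_force': [0.548, 0.486, 0.352], 'torque': [0.012, -0.003, -0.008], 'finger_force': 0.0, 'finger_gap': 85.293}
side {'vfov': 47.3236, 'cx': 318.0197, 'cy': 205.2111, 'D': [-0.0006, 0.0, 0.0, 0.0, 0.0], 'position': [564.8809, -1101.9751, 826.5262], 'orientation': [0.8833, 0.4685, 0.0153, 0.004]}
side switch_box [([298.0, 219.0], 0.94), ([328.0, 188.0], 0.85)]
side guard_lip [([308.0, 168.0], 0.87), ([324.0, 174.0], 0.71), ([304.0, 213.0], 0.58)]
side toggle_end []
side tape_measure [([325.0, 177.0], 0.45), ([328.0, 185.0], 0.43)]
side offcut [([325.0, 200.0], 0.66)]
top {'vfov': 52.1456, 'cx': 310.1049, 'cy': 196.4904, 'D': [-0.1046, 0.0, 0.0, 0.0, 0.0], 'position': [435.2206, 37.0097, 1117.8457], 'orientation': [0.713, 0.0415, -0.0343, -0.6991]}
top switch_box [([318.0, 230.0], 0.88), ([248.0, 195.0], 0.84)]
top guard_lip [([328.0, 225.0], 0.89), ([239.0, 214.0], 0.88)]
top toggle_end []
top tape_measure [([210.0, 202.0], 0.69)]
top offcut [([279.0, 206.0], 0.72)]
wrist {'vfov': 63.3472, 'cx': 319.168, 'cy': 200.4068, 'D': [-0.053, 0.0, 0.0, 0.0, 0.0], 'hand_eye': [[0.0009, 0.9445, 0.3286, 84.1283], [1.0, -0.0007, -0.0007, 0.1996], [-0.0005, 0.3286, -0.9445, -158.8072], [0.0, 0.0, 0.0, 1.0]]}
wrist switch_box []
wrist guard_lip []
wrist toggle_end []
wrist tape_measure []
wrist offcut []
```

View pics/top0.png

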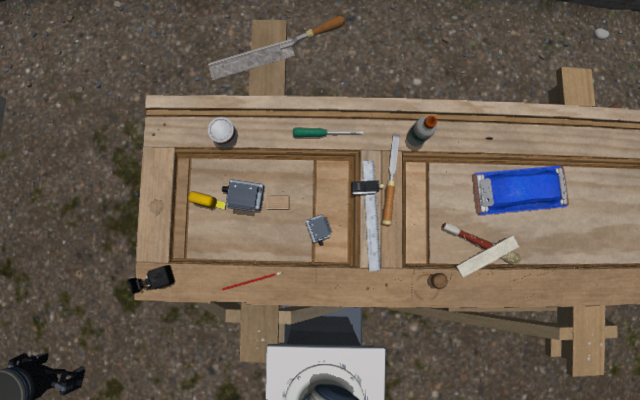

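View pics/side0.png

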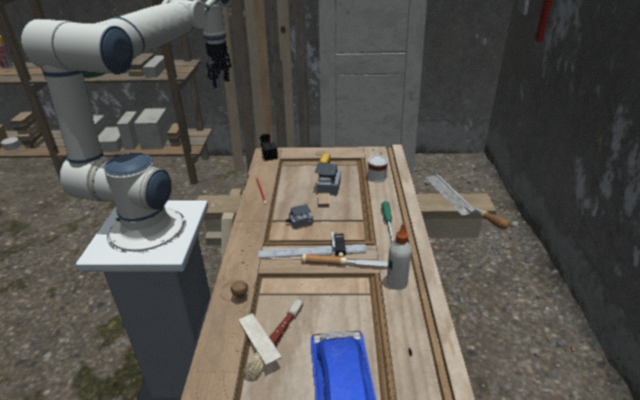

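The top picture shows two look-alikes: a larger grey box at about (245,197), between the yellow tape and the offcut, and a smaller one at (318,230). The larger is the one meant. In the side view they are at (328,178) and (300,215).

```bash
cat > h.py <<'E'
from plant import telemetry, eyes, job
import cv2, numpy as np
from scipy.spatial.transform import Rotation as R
def rot(q): return R.from_quat([q[1],q[2],q[3],q[0]]).as_matrix()
F=np.diag([1,-1,-1.])
def cam(c,s=None):
    m=eyes.camera_model(c); f=200/np.tan(np.radians(m["vfov"]/2))
    K=np.array([[f,0,m["cx"]],[0,f,m["cy"]],[0,0,1]]); D=np.array(m["D"],float)
    if c=="wrist":
        s=s or telemetry.observe(); H=np.array(m["hand_eye"]); T=rot(s["orientation"])
        A=T@H[:3,:3]; p=T@H[:3,3]+s["eef_pos"]
    else: A=rot(m["orientation"]); p=np.array(m["position"])
    return K,D,A@F,p      # A@F: cv cam axes -> world
def ray(C,uv):
    K,D,A,p=C; n=cv2.undistortPoints(np.array([[uv]],float),K,D)[0,0]
    d=A@np.r_[n,1]; return p,d/np.linalg.norm(d)
def atz(C,uv,z):
    p,d=ray(C,uv); return p+d*(z-p[2])/d[2]
def tri(rs):
    M=sum(np.eye(3)-np.outer(d,d) for p,d in rs); b=sum((np.eye(3)-np.outer(d,d))@p for p,d in rs)
    return np.linalg.solve(M,b)
def proj(C,X):
    K,D,A,p=C; Y=(np.atleast_2d(X)-p)@A
    return cv2.projectPoints(Y,np.zeros(3),np.zeros(3),K,D)[0][:,0]
E
python3 - <<'E'
from h import *
t=cam("top");s=cam("side")
print(atz(t,(245,197),40), "lip",tri([ray(t,(239,214)),ray(s,(324,174))]),tri([ray(t,(239,214)),ray(s,(308,168))]),"org",tri([ray(t,(248,195)),ray(s,(328,188))]))
print(telemetry.observe()["t"])
a=cv2.imread("pics/top0.png")[150:280,170:350]; b=cv2.imread("pics/side0.png")[130:235,250:400]
cv2.imwrite("pics/crop0.png",np.vstack([cv2.resize(a,(720,300)),cv2.resize(b,(720,300))])) if 0 else cv2.imwrite("pics/crop0.png",cv2.resize(a,None,fx=4,fy=4,interpolation=2))
E
```

```text
[546.37070105 222.53687875  40.        ] lip [519.43131156 237.40999133  44.95607034] [491.9848225  229.39544433  76.29424331] org [553.73549798 220.75046681   1.80498551]
0.9
```

View pics/crop0.png

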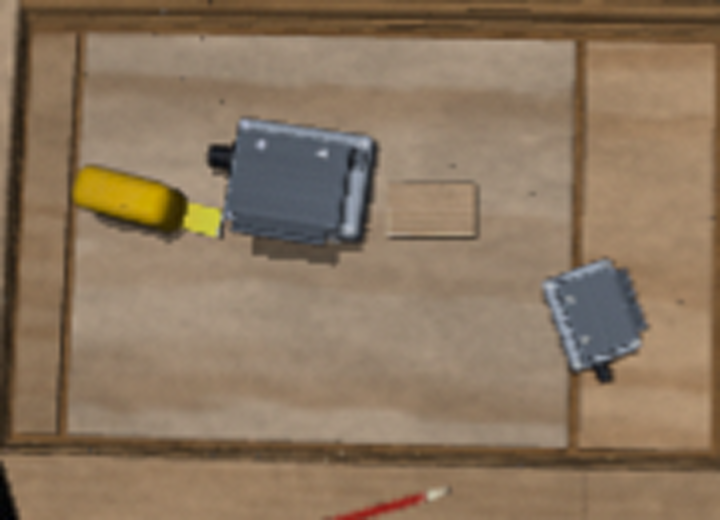

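The crop confirms it: the larger box is at crop (300,180). Its cable gland points left, the lip side faces the robot, and its yaw is about -0.15. The tape is on its left and the offcut on its right. The smaller box, at crop (600,315), is turned differently. Next I shut the fingers and move the wrist camera to a front view.

```bash
cat >> h.py <<'E'
def Rt(yaw,lean):
    f=np.array([np.cos(yaw),np.sin(yaw),0]); u=np.array([0,0,1.])
    z=np.sin(lean)*f-np.cos(lean)*u; x=-np.cos(lean)*f-np.sin(lean)*u
    return np.c_[x,np.cross(z,x),z]
def delta(pos,yaw,lean,s=None):
    s=s or telemetry.observe(); T=rot(s["orientation"]); G=Rt(yaw,lean)
    print("t",round(s["t"],2),"shift(now axes)",np.round(T.T@(np.array(pos)-s["eef_pos"]),1),"(final axes)",np.round(G.T@(np.array(pos)-s["eef_pos"]),1),"turn",np.round(R.from_matrix(T.T@G).as_rotvec(),3))
E
python3 - <<'E'
from h import *
delta([485,233,150],-.16,np.radians(25))
t=cam("top"); print(atz(t,(239,214),78))
# yaw from crop edge
a=atz(t,(170+240/4,150+118/4),45);b=atz(t,(170+375/4,150+140/4),45); print(a,b,np.arctan2(-(a-b)[0],(a-b)[1]))
E
```

```text
t 0.9 shift(now axes) [-411.6 -253.5   64.9] (final axes) [-323.  -290.2  222.2] turn [-0.02  -0.436 -0.09 ]
[498.41372756 229.85797607  78.        ]
[592.00444859 263.7790603   45.        ] [578.84101018 172.81895879  45.        ] -0.14371886554354826
```

{"fn": "step_arm", "kwargs": {
  "targets": [
    [[-27.4,-16.9,4,0,0,-0.006],[-27.4,-16.9,4,0,0,-0.006],[-27.4,-16.9,4,0,0,-0.006],[-27.4,-16.9,4,0,0,-0.006],[-27.4,-16.9,4,0,0,-0.006]]
  ],
  "jaw": 0
}}

```text
t: 1.32
eef_pos: [263.2, 465.4, 194.8]
orientation: [0.0, 0.11, 0.994, 0.0]
contact_force: [0.5, 0.4, 0.5]
finger_gap: 25.7
finger_force: 0.0
```

{"fn": "step_arm", "kwargs": {
  "targets": [
    [[-27.4,-16.9,4,0,0,-0.006],[-27.4,-16.9,4,0,0,-0.006],[-27.4,-16.9,4,0,0,-0.006],[-27.4,-16.9,4,0,0,-0.006],[-27.4,-16.9,4,0,0,-0.006]]
  ]
}}

```text
t: 1.73
eef_pos: [379.8, 354.1, 174.9]
orientation: [0.0, 0.096, 0.995, 0.0]
contact_force: [1.0, 0.4, 0.1]
finger_gap: 0.3
finger_force: 0.0
```

{"fn": "step_arm", "kwargs": {
  "targets": [
    [[-27.4,-16.9,4,0,0,-0.006],[-27.4,-16.9,4,0,0,-0.006],[-27.4,-16.9,4,0,0,-0.006],[-20,-14,4,0,0,-0.006],[-10,-10,0,0,0,-0.006]]
  ]
}}

```text
t: 2.15
eef_pos: [477.3, 259.2, 157.6]
orientation: [-0.0, 0.082, 0.997, -0.001]
contact_force: [0.1, -0.6, -0.5]
finger_gap: -0.3
finger_force: 0.0
```

{"fn": "step_arm", "kwargs": {
  "targets": [
    [[0,0,0,0,-0.11,0],[0,0,0,0,-0.11,0],[0,0,0,0,-0.11,0],[0,0,0,0,-0.106,0],[0,0,0,0,0,0]]
  ]
}}

```text
t: 2.57
eef_pos: [472.7, 261.5, 155.7]
orientation: [0.216, 0.077, 0.973, -0.018]
contact_force: [-0.9, -0.3, -0.6]
finger_gap: 0.1
finger_force: 0.0
```

```bash
python3 - <<'E'
from h import *
s=telemetry.observe(); print(s["eef_pos"],s["finger_gap"],s["contact_force"])
im=eyes.get_image("wrist"); cv2.imwrite("pics/w1.png",im)
import json; json.dump({k:np.array(s[k]).tolist() for k in("eef_pos","orientation")},open("w1.json","w"))
print(eyes.spot_point("wrist","guard_lip"),eyes.spot_point("wrist","switch_box"))
delta([485,233,150],-.144,np.radians(25),s)
C=cam("wrist",s); f=lambda p:np.array([550.8,223.3,0])+R.from_euler("z",-.144).as_matrix()@p
for p in [(-44,0,78),(-44,30,78),(-44,-30,78),(-35,46,45),(-35,-46,45),(35,46,45),(35,-46,45)]: print(p,np.round(proj(C,f(p)),1))
E
```

```text
[472.66156874 261.45281459 155.73525017] 0.10957276095087981 [-0.85115746 -0.25326467 -0.59783653]
[{'at': [291.4, 208.7], 'conf': 0.63}] [{'at': [89.0, 142.3], 'conf': 0.85}, {'at': [297.6, 186.1], 'conf': 0.84}]
t 2.57 shift(now axes) [-12.7 -26.1  12.3] (final axes) [-12.3 -26.4  12.1] turn [-0.009 -0.    -0.012]
(-44, 0, 78) [[286.7 202.1]]
(-44, 30, 78) [[324.  201.7]]
(-44, -30, 78) [[249.6 202.4]]
(-35, 46, 45) [[341.6 183. ]]
(-35, -46, 45) [[239.3 184. ]]
(35, 46, 45) [[339.3 233.5]]
(35, -46, 45) [[251.7 234.1]]
```

View pics/w1.png

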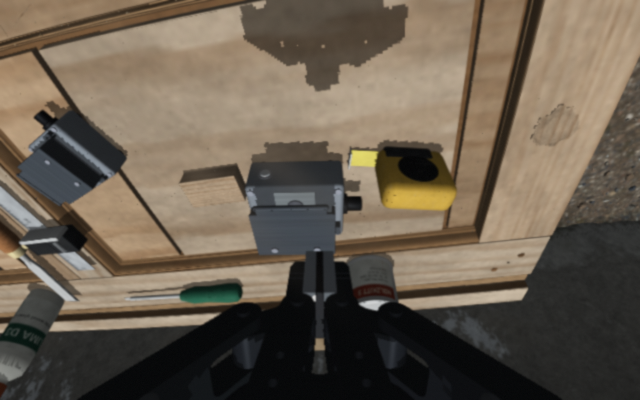

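The picture is upside down, with the robot side at the top. The box is at (295,205), its lip edge near row 208, the gland at (352,203), the tape at (415,180) and the offcut at (210,185). I'll enlarge it with the predicted points drawn on.

```bash
python3 - <<'E'
import cv2
a=cv2.imread("pics/w1.png")[145:265,230:375]
a=cv2.convertScaleAbs(a,alpha=1.8,beta=10)
cv2.imwrite("pics/w1c.png",cv2.resize(a,None,fx=5,fy=5,interpolation=2))
E
```

```text
(no output)
```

View pics/w1c.png

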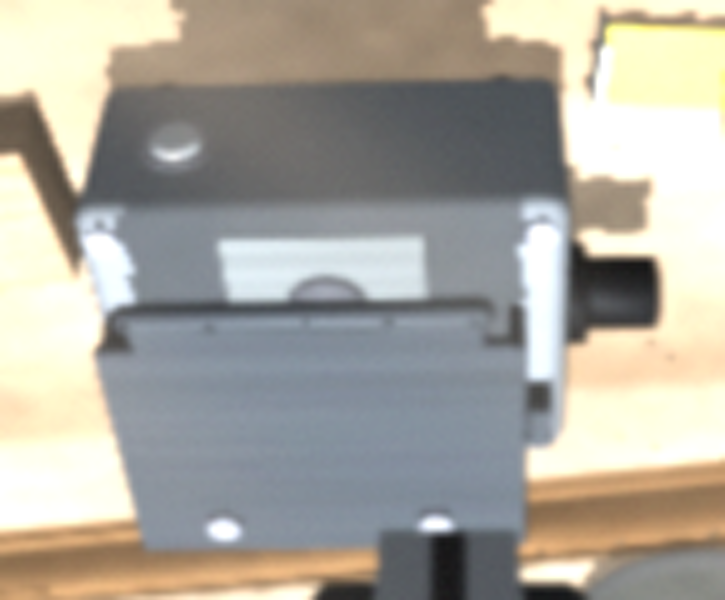

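The crop shows: lip edge at crop (115,310)–(490,300), front deck edge at (80,212)–(568,202), front bottom edge at (110,85)–(557,80), and roof front corners at (98,348) and (522,342). Next I fit the pose.

```bash
cat > fit.py <<'E'
from h import *
import json
from scipy.optimize import least_squares
s=json.load(open("w1.json")); C=cam("wrist",s)
M=np.array([(-35,-46,0),(-35,46,0),(-35,-46,45),(-35,46,45),(-44,-30,78),(-44,30,78),(-32,-37,76),(-32,37,76),(35,46,45)],float)
P=np.array([(110,85),(557,80),(80,212),(568,202),(115,308),(490,299),(98,348),(522,342),(553,440)])/5+[230,145]
def f(v): return (proj(C,v[:3]+M@R.from_euler("z",v[3]).as_matrix().T)-P)
r=least_squares(lambda v:f(v).ravel(),[551,223,0,-.144],loss="soft_l1"); print(np.round(r.x,3)); print(np.round(f(r.x),1))
r2=least_squares(lambda v:f(np.r_[v[:2],0,v[2]]).ravel(),[551,223,-.144],loss="soft_l1"); print(np.round(r2.x,3)); print(np.round(f(np.r_[r2.x[:2],0,r2.x[2]]),1))
t=cam("top"); print(np.round(proj(t,r.x[:3]+np.array([(35,46,45.),(35,-46,45)])@R.from_euler("z",r.x[3]).as_matrix().T),1),"seen 230,179.5; 263.7,185")
E
python3 fit.py
```

```text
[ 5.61912e+02  2.24216e+02 -6.68000e+00 -1.34000e-01]
[[ 0.3 -2.7]
 [-0.5 -3.4]
 [-0.9  0.9]
 [-0.4  1.3]
 [ 2.4 -0.4]
 [-1.6  0.4]
 [ 0.4 -0.2]
 [ 0.1 -0.2]
 [ 0.8  1.9]]
[ 5.55545e+02  2.25674e+02 -1.33000e-01]
[[-1.2 -3.9]
 [ 0.6 -4.7]
 [-2.8  0.5]
 [ 0.8  0.8]
 [ 0.6 -0.2]
 [-0.9  0.5]
 [-1.5  0.3]
 [ 1.1  0.1]
 [ 1.8  2.8]]
[[230.2 175.9]
 [263.8 181. ]] seen 230,179.5; 263.7,185
```

```bash
cat > fit2.py <<'E'
from h import *
import json
from scipy.optimize import least_squares
s=json.load(open("w1.json")); C=cam("wrist",s); t=cam("top"); S=cam("side")
T=rot(s["orientation"])
for p in [(-11,-14,11),(-11,14,11),(11,-14,11),(11,14,11)]: print(p,proj(C,s["eef_pos"]+T@np.array(p)))
M=np.array([(-35,-46,45),(-35,46,45),(-44,-30,78),(-44,30,78),(-32,-37,76),(-32,37,76),(35,46,45)],float)
P=(np.array([(80,212),(568,202),(115,308),(490,299),(98,348),(522,342),(553,440)])+.5)/5-.5+[230,145]
M2=np.array([(35,46,45),(35,-46,45)],float);P2=(np.array([(240,118),(375,140)])+.5)/4-.5+[170,150]
def f(v,z=None):
    z=v[4] if z is None else z
    X=lambda M:np.r_[v[:2],z]+M@R.from_euler("z",v[2]).as_matrix().T
    w=proj(C,X(M))-P-np.r_[0,v[3]]
    return np.vstack([w,proj(t,X(M2))-P2])
for z in (0,-5,-10,None):
    r=least_squares(lambda v:np.r_[f(v,z).ravel(),v[3]/2],[551,223,-.144,0,0]); print(z,np.round(r.x,3),r.cost); print(np.round(f(r.x,z),1).tolist())
    v=r.x; print("side lip",proj(S,np.r_[v[:2],v[4] if z is None else z]+R.from_euler("z",v[2]).as_matrix()@np.array([-44.,0,78])),"top",proj(t,np.r_[v[:2],v[4] if z is None else z]+R.from_euler("z",v[2]).as_matrix()@np.array([-44.,0,78])))
E
python3 fit2.py
```

```text
(-11, -14, 11) [[294.95279565 258.24674799]]
(-11, 14, 11) [[342.26440495 258.25667028]]
(11, -14, 11) [[293.99119109 224.06038187]]
(11, 14, 11) [[343.22757189 224.07439881]]
0 [ 5.55663e+02  2.25239e+02 -1.38000e-01  1.21300e+00  0.00000e+00] 13.380384753531178
[[-2.7, -0.3], [0.9, 0.3], [0.8, -0.9], [-0.7, -0.1], [-1.4, -0.6], [1.2, -0.4], [1.6, 2.3], [-0.4, -1.4], [-0.3, -1.6]]
side lip [[315.96071897 166.95860267]] top [[238.64297853 208.66482391]]
-5 [ 5.56680e+02  2.24901e+02 -1.34000e-01 -1.84800e+00  0.00000e+00] 11.819222681180023
[[-1.9, 0.1], [0.2, 0.4], [1.5, -1.2], [-1.2, -0.5], [-0.6, -0.8], [0.6, -0.8], [1.3, 2.2], [0.1, -1.4], [0.0, -1.7]]
side lip [[316.29227525 168.33744284]] top [[239.20613414 208.43467945]]
-10 [ 5.57726e+02  2.24555e+02 -1.31000e-01 -4.79400e+00  0.00000e+00] 16.293960318418964
[[-1.1, 0.5], [-0.5, 0.6], [2.1, -1.4], [-1.7, -0.9], [0.2, -1.0], [0.1, -1.3], [1.0, 2.2], [0.6, -1.4], [0.3, -1.9]]
side lip [[316.63187417 169.71218058]] top [[239.76499531 208.19501202]]
None [ 5.56419e+02  2.24987e+02 -1.35000e-01 -1.08300e+00 -3.73300e+00] 11.622688879398797
[[-2.1, 0.0], [0.4, 0.4], [1.3, -1.1], [-1.1, -0.4], [-0.8, -0.7], [0.8, -0.7], [1.4, 2.2], [-0.0, -1.4], [-0.1, -1.7]]
side lip [[316.20741878 167.98846053]] top [[239.06382928 208.4940103 ]]
```

```bash
python3 - <<'E'
import cv2
a=cv2.imread("pics/w1.png")[235:385,230:410]
a=cv2.convertScaleAbs(a,alpha=2.5,beta=20)
cv2.imwrite("pics/w1d.png",cv2.resize(a,None,fx=4,fy=4,interpolation=2))
E
```

```text
(no output)
```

View pics/w1d.png

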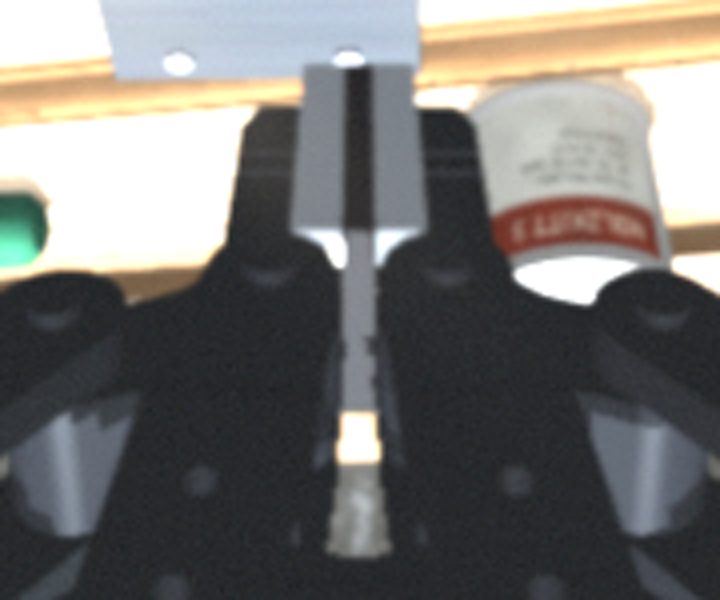

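```bash
python3 - <<'E'
from h import *
import json
s=json.load(open("w1.json")); C=cam("wrist",s);T=rot(s["orientation"])
P=lambda *p:proj(C,s["eef_pos"]+T@np.array(p,float))[0]
for x in (11,0,-11):
    print(x,[(z,round(P(x,0,z)[1]),round(P(x,8,z)[0]-P(x,-8,z)[0])) for z in (24,17,11,5,0,-5,-10,-20,-30)])
E
```

```text
11 [(24, 216, 26), (17, 220, 27), (11, 224, 28), (5, 228, 29), (0, 232, 30), (-5, 236, 31), (-10, 241, 32), (-20, 250, 33), (-30, 260, 36)]
0 [(24, 232, 26), (17, 237, 27), (11, 242, 28), (5, 246, 28), (0, 251, 29), (-5, 255, 30), (-10, 260, 31), (-20, 270, 33), (-30, 281, 35)]
-11 [(24, 248, 25), (17, 253, 26), (11, 258, 27), (5, 263, 28), (0, 268, 29), (-5, 273, 29), (-10, 278, 30), (-20, 289, 32), (-30, 301, 34)]
```

The shut fingertips show at (306–334, 251), about 16 mm wide. They sit farther forward than I assumed, so I'll check their depth with the side camera once the tip is just in front of and below the lip.

```bash
cat >> h.py <<'E'
O=np.array([556,225,-2.]); YAW=-.135
def bw(p): return O+R.from_euler("z",YAW).as_matrix()@np.array(p,float)
def goto(corner,lean,front=11.,s=None):   # box-frame (x,z) of tip's front corner, lean deg
    l=np.radians(lean); G=Rt(YAW,l); delta(bw([corner[0],0,corner[1]])-G@np.array([-front,0,11]),YAW,l,s)
def where(front=11.):
    s=telemetry.observe(); T=rot(s["orientation"]); c=R.from_euler("z",YAW).as_matrix().T@(s["eef_pos"]+T@np.array([-front,0,11])-O)
    print("t",round(s["t"],2),"corner box",np.round(c,1),"lean",round(np.degrees(np.arctan2(np.hypot(*T[:2,2]),-T[2,2])),1),"F",np.round(s["contact_force"],1))
E
python3 -c "
from h import *
where(); goto((-62,66),25)"
```

```text
t 2.72 corner box [-69.9  25.4 156.3] lean 24.9 F [0.6 0.1 0.8]
t 2.72 shift(now axes) [ 30.3 -25.6  85.5] (final axes) [ 31.  -25.8  85.2] turn [-0.01  -0.001 -0.024]
```

{"fn": "step_arm", "kwargs": {
  "targets": [
    [[12,-9,14,-0.003,0,-0.008],[12,-9,14,-0.003,0,-0.008],[6,-8,14,-0.004,0,-0.008],[0,0,14,0,0,0],[0,0,14,0,0,0]]
  ]
}}

```text
t: 3.13
eef_pos: [475.6, 235.1, 83.5]
orientation: [0.216, 0.067, 0.974, -0.015]
contact_force: [0.8, 0.4, 1.1]
finger_gap: -0.0
finger_force: 0.0
```

{"fn": "step_arm", "kwargs": {
  "targets": [
    [[0,0,10,0,0,0],[0,0,5.5,0,0,0],[0,0,0,0,0,0]]
  ]
}}

```text
t: 3.38
eef_pos: [481.2, 234.1, 67.8]
orientation: [0.215, 0.067, 0.974, -0.016]
contact_force: [0.1, -1.0, 0.5]
finger_gap: 0.1
finger_force: 0.0
```

```bash
python3 - <<'E'
from h import *
where()
s=telemetry.observe(); w=eyes.get_image("wrist"); sd=eyes.get_image("side"); tp=eyes.get_image("top")
C=cam("wrist",s);S=cam("side");T=rot(s["orientation"])
tip=lambda *p:s["eef_pos"]+T@np.array(p,float)
print("lip pred wrist",proj(C,[bw((-44,30,78)),bw((-44,-30,78))]).round(1).tolist(), eyes.spot_point("wrist","guard_lip"))
pc=proj(S,[tip(-11,0,11),tip(11,0,11),bw((-44,-30,78)),bw((-32,-37,76)),bw((-35,-46,45)),bw((-35,-46,0)),bw((35,-46,45))])
print("side tipfront,tiprear,lip,roof,deckF,bot,deckR",pc.round(1).tolist())
x0,y0=int(pc[2][0])-35,int(pc[2][1])-35
a=cv2.resize(sd[y0:y0+60,x0:x0+80],None,fx=9,fy=9,interpolation=2)[:300*2]
b=cv2.resize(cv2.convertScaleAbs(w[150:310,220:420],alpha=1.8,beta=10),None,fx=4,fy=4,interpolation=2)
print("crop origin",x0,y0)
cv2.imwrite("pics/m2a.png",a); cv2.imwrite("pics/m2b.png",b[:600])
E
```

```text
t 3.38 corner box [-60.8  -1.1  64.4] lean 24.9 F [ 0.1 -1.   0.5]
lip pred wrist [[370.5, 293.3], [270.5, 293.2]] []
side tipfront,tiprear,lip,roof,deckF,bot,deckR [[311.2, 170.9], [305.5, 173.0], [314.6, 172.0], [317.9, 173.8], [316.8, 183.3], [317.1, 194.7], [337.9, 184.6]]
crop origin 279 137
```

View pics/m2a.png

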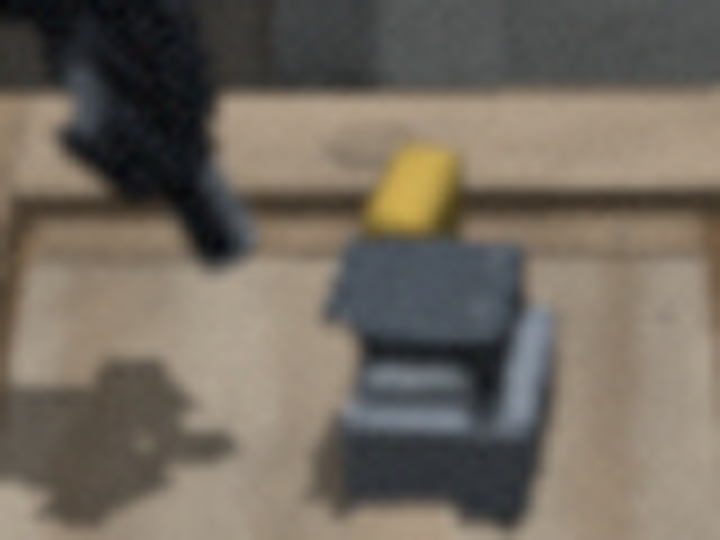

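View pics/m2b.png

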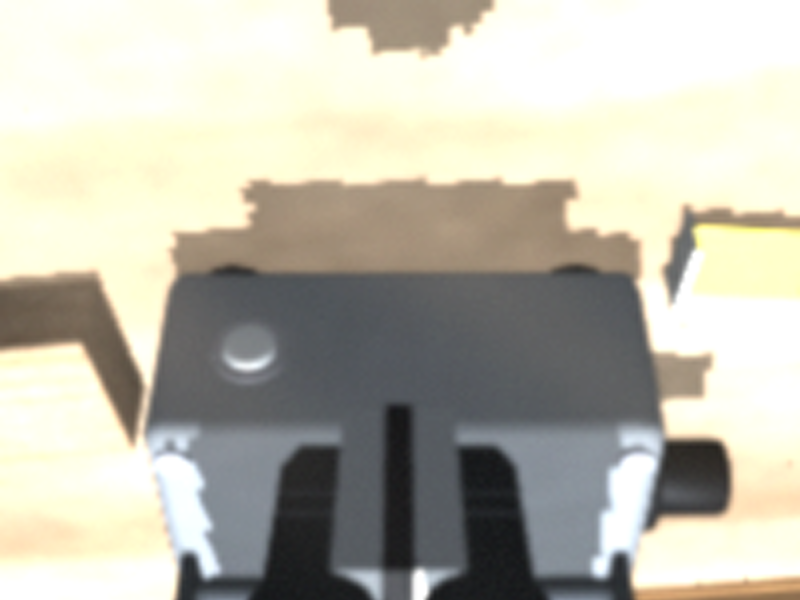

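```bash
python3 - <<'E'
from h import *
s=telemetry.observe();S=cam("side");C=cam("wrist",s);T=rot(s["orientation"])
def solve(Cm,uv,y=-7):
    p,d=ray(Cm,uv); a=T.T@(p-s["eef_pos"]); b=T.T@d; return a+b*(y-a[1])/b[1]
for uv in [(306.8,163.7),(302.9,166.8),(304.8,165.2)]: print(uv,solve(S,uv).round(1))
for z in (-24,-16,-10,0,11): print(z,[(x,proj(C,s["eef_pos"]+T@np.array([x,0,z]))[0][1].round(1)) for x in (11,5,0,-5)])
E
```

```text
(306.8, 163.7) [-11.4  -7.  -19.7]
(302.9, 166.8) [  6.4  -7.  -14.1]
(304.8, 165.2) [ -2.5  -7.  -17.2]
-24 [(11, np.float64(253.8)), (5, np.float64(265.1)), (0, np.float64(274.2)), (-5, np.float64(283.1))]
-16 [(11, np.float64(245.9)), (5, np.float64(256.8)), (0, np.float64(265.6)), (-5, np.float64(274.2))]
-10 [(11, np.float64(240.5)), (5, np.float64(251.0)), (0, np.float64(259.6)), (-5, np.float64(268.0))]
0 [(11, np.float64(232.2)), (5, np.float64(242.3)), (0, np.float64(250.5)), (-5, np.float64(258.5))]
11 [(11, np.float64(224.1)), (5, np.float64(233.7)), (0, np.float64(241.5)), (-5, np.float64(249.2))]
```

```bash
sed -i 's/\[-front,0,11\]/[-front,0,-19]/' h.py; python3 - <<'E'
from h import *
s=telemetry.observe();C=cam("wrist",s)
P=(np.array([(150,428),(660,425),(175,275),(637,275)])+.5)/4-.5+[220,150]
print(P.round(1).tolist()); print(proj(C,[bw(p) for p in [(-35,-46,45),(-35,46,45),(-35,-46,4),(-35,46,4)]]).round(1).tolist())
where(); goto((-62,68),25)
E
```

```text
[[257.1, 256.6], [384.6, 255.9], [263.4, 218.4], [378.9, 218.4]]
[[252.8, 254.7], [384.8, 254.6], [260.3, 212.1], [377.4, 212.1]]
t 3.58 corner box [-73.6  -0.1  93.7] lean 25.0 F [-0.2 -0.1  0.3]
t 3.58 shift(now axes) [ 0.4  0.1 28.2] (final axes) [ 0.3  0.1 28.2] turn [-0.     0.001 -0.001]
```

The tip is really about 19 mm behind the TCP, and both cameras agree on that. The box model fits to within 2 mm. Next I go below and in front of the lip, then under it.

{"fn": "step_arm", "kwargs": {
  "targets": [
    [[0,0,12,0,0,0],[0,0,12,0,0,0],[0,0,6,0,0,0],[0,0,0,0,0,0]]
  ]
}}

```text
t: 3.92
eef_pos: [492.8, 232.7, 40.4]
orientation: [0.215, 0.066, 0.974, -0.016]
contact_force: [-0.3, -0.4, -0.3]
finger_gap: -0.2
finger_force: 0.0
```

{"fn": "step_arm", "kwargs": {
  "targets": [
    [[-6,0,2.8,0,0,0],[-6,0,2.8,0,0,0],[-6,0,2.8,0,0,0],[-2.5,0,1.2,0,0,0],[0,0,0,0,0,0]]
  ]
}}

```text
t: 4.33
eef_pos: [516.4, 229.8, 41.9]
orientation: [0.216, 0.067, 0.974, -0.015]
contact_force: [-1.4, 0.1, 0.1]
finger_gap: 0.1
finger_force: 0.1
```

```bash
python3 - <<'E'
from h import *
where(); s=telemetry.observe(); w=eyes.get_image("wrist"); cv2.imwrite("pics/w3.png",w); print(cam("wrist",s)[3])
sd=eyes.get_image("side"); cv2.imwrite("pics/s3.png",sd)
a=cv2.resize(sd[135:195,279:359],None,fx=5,fy=5,interpolation=2)
b=cv2.resize(cv2.convertScaleAbs(w[190:310,220:420],alpha=1.8,beta=10),None,fx=2,fy=2.5,interpolation=2)
cv2.imwrite("pics/m3.png",np.hstack([a,b]))
E
```

```text
t 4.33 corner box [-37.9  -0.6  65.8] lean 25.0 F [-1.4  0.1  0.1]
[374.4178103  249.52946113 150.04814377]
```

View pics/m3.png

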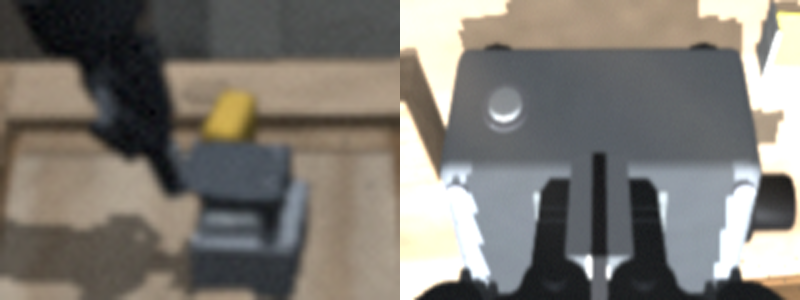

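The tip sits just under the lip (left panel: tip near (180,190), lip at (188,190)), and it is centred in the wrist view. Next, the lift along the hinge arc.

{"fn": "step_arm", "kwargs": {
  "targets": [
    [[-3,0,-6.3,0,0,0],[-6.8,0,-4.3,0,0,0],[-6.8,0,-4.3,0,0,0],[0,0,0,0,0,0]]
  ]
}}

```text
t: 4.77
eef_pos: [526.1, 229.2, 65.1]
orientation: [0.218, 0.066, 0.974, -0.014]
contact_force: [-0.2, 0.4, 0.1]
finger_gap: -0.0
finger_force: 0.2
```

{"fn": "step_arm", "kwargs": {
  "targets": [
    [[-7.7,0,-2.4,0,0,0],[-7.7,0,-2.4,0,0,0],[-8,0,-0.4,0,0,0],[-8,0,-0.4,0,0,0],[0,0,0,0,0,0]]
  ]
}}

```text
t: 5.18
eef_pos: [551.9, 225.0, 81.7]
orientation: [0.217, 0.067, 0.974, -0.015]
contact_force: [-0.6, -0.5, 0.8]
finger_gap: -0.4
finger_force: 0.1
```

```bash
python3 - <<'E'
from h import *
where(); w=eyes.get_image("wrist"); sd=eyes.get_image("side")
a=cv2.resize(sd[130:195,279:359],None,fx=5,fy=5,interpolation=2)
b=cv2.resize(cv2.convertScaleAbs(w[180:310,220:420],alpha=1.8,beta=10),None,fx=2,fy=2.5,interpolation=2)
cv2.imwrite("pics/m4.png",np.hstack([a,b]))
E
```

```text
t 5.18 corner box [ -2.1  -0.5 105.6] lean 25.1 F [-0.6 -0.5  0.8]
```

View pics/m4.png

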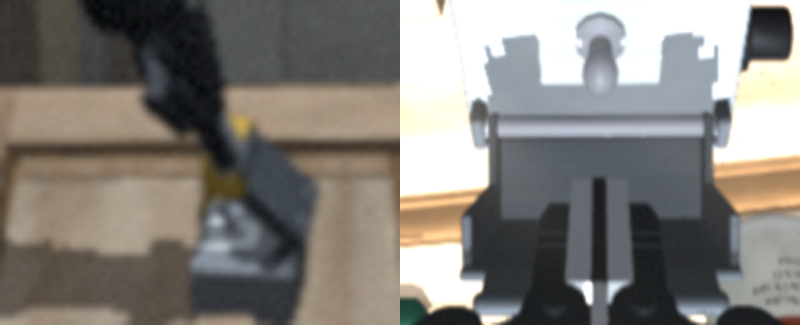

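The guard is up about 0.8 rad. The toggle shows in the right panel, base at (600,35) and end at (600,85).

```bash
python3 - <<'E'
from h import *
s=telemetry.observe();C=cam("wrist",s)
print(proj(C,[bw((-12,0,47)),bw((-20,0,65)),bw((-4,0,65)),bw((18,30,47)),bw((18,-30,47)),bw((-35,0,45))]).round(1).tolist())
print("seen base 320,194; end 320,~212 ; hinge row ~231 ")
print(eyes.spot_point("wrist","toggle_end"),eyes.spot_point("wrist","guard_lip"))
where(); goto((-3,105),0)
E
```

```text
[[319.9, 197.4], [319.9, 209.3], [319.9, 228.3], [364.1, 229.4], [275.5, 229.4], [319.9, 165.5]]
seen base 320,194; end 320,~212 ; hinge row ~231 
[] []
t 5.38 corner box [ -4.1  -0.7 103.7] lean 24.9 F [-1.2  0.2  0.1]
t 5.38 shift(now axes) [ 5.5  0.7 -7.1] (final axes) [ 8.   0.7 -4.2] turn [-0.002  0.435 -0.001]
```

{"fn": "step_arm", "kwargs": {
  "targets": [
    [[6,0,0,0,0.109,0],[6,0,0,0,0.109,0],[6,0,0,0,0.109,0],[6,0,0,0,0.109,0],[0,0,0,0,0,0]]
  ]
}}

```text
t: 5.8
eef_pos: [528.3, 227.6, 72.2]
orientation: [-0.003, 0.069, 0.998, -0.001]
contact_force: [-0.6, 0.6, -0.7]
finger_gap: 0.3
finger_force: 0.3
```

```bash
python3 - <<'E'
from h import *
where(); where(); goto((-31,80),0); goto((-31,60),0)
E
```

```text
t 5.8 corner box [-16.7  -1.2  93.1] lean 0.4 F [-0.6  0.6 -0.7]
t 5.8 corner box [-16.7  -1.2  93.1] lean 0.4 F [-0.6  0.6 -0.7]
t 5.8 shift(now axes) [14.1  1.2 13.3] (final axes) [14.2  1.2 13.2] turn [-0.002 -0.006 -0.003]
t 5.8 shift(now axes) [14.   1.2 33.3] (final axes) [14.2  1.2 33.2] turn [-0.002 -0.006 -0.003]
```

{"fn": "step_arm", "kwargs": {
  "targets": [
    [[7,1,6.5,0,0,0],[7,1,6.5,0,0,0],[0,0,10,0,0,0],[0,0,10,0,0,0],[0,0,0,0,0,0]]
  ]
}}

```text
t: 6.22
eef_pos: [510.3, 233.1, 38.7]
orientation: [-0.002, 0.067, 0.998, -0.001]
contact_force: [-5.0, 1.3, 1.5]
finger_gap: -0.0
finger_force: 0.6
```

```bash
python3 - <<'E'
from h import *
where(); s=telemetry.observe();C=cam("wrist",s); w=eyes.get_image("wrist"); cv2.imwrite("pics/w5.png",w)
print(proj(C,[bw((-20,0,65)),bw((-4,0,65)),bw((18,-30,47)),bw((-35,-46,45)),bw((-35,46,45))]).round(1).tolist())
print(eyes.spot_point("wrist","guard_lip"),eyes.spot_point("wrist","toggle_end"),eyes.spot_point("side","guard_lip"))
eyes.get_image("side");print(eyes.spot_point("side","guard_lip"))
E
```

```text
t 6.22 corner box [-35.3   1.9  59.7] lean 0.2 F [-5.   1.3  1.5]
[[314.8, 318.8], [314.9, 343.6], [265.5, 350.0], [231.7, 271.7], [398.9, 272.2]]
[{'at': [315.3, 342.5], 'conf': 0.77}, {'at': [192.9, 273.3], 'conf': 0.47}] [] [{'at': [326.7, 162.3], 'conf': 0.51}, {'at': [303.6, 212.2], 'conf': 0.47}]
[{'at': [316.4, 164.2], 'conf': 0.82}, {'at': [304.9, 212.1], 'conf': 0.71}]
```

{"fn": "step_arm", "kwargs": {
  "targets": [
    [[0,0,0,0,0,0],[0,0,0,0,0,0]]
  ]
}}

```text
t: 6.68
eef_pos: [513.4, 232.7, 41.5]
orientation: [0.0, 0.068, 0.998, -0.0]
contact_force: [-5.7, 1.7, 6.0]
finger_gap: -0.1
finger_force: 1.3
```

```bash
cat >> h.py <<'E'
def lip(phi):
    a=np.arctan2(31,-62)-phi; return bw([18+69.3*np.cos(a),0,47+69.3*np.sin(a)])
E
python3 - <<'E'
from h import *
where(); S=cam("side")
for p in (0,.2,.4,.6,.8): print(p,proj(S,lip(p)).round(1).tolist())
E
```

```text
t 6.68 corner box [-32.3   1.9  62.5] lean 0.0 F [-5.7  1.7  6. ]
0 [[316.1, 167.5]]
0.2 [[318.2, 164.6]]
0.4 [[321.0, 162.1]]
0.6 [[324.3, 160.2]]
0.8 [[328.1, 158.9]]
```

```bash
python3 - <<'E'
from h import *
where(); s=telemetry.observe();C=cam("wrist",s); w=eyes.get_image("wrist")
print(eyes.spot_point("wrist","guard_lip"),eyes.spot_point("wrist","switch_box"))
for p in (0,.1,.2,.3,.4,.5,.6): 
    c=bw([0,0,0]); d=bw([0,30,0])-c; print(p,proj(C,[lip(p)-d,lip(p),lip(p)+d]).round(0).tolist())
print("deck",proj(C,[bw((-35,-46,45)),bw((-35,46,45))]).round(1).tolist())
g=cv2.cvtColor(w,cv2.COLOR_BGR2GRAY)
for c in (262,270,360,368): print(c,[int(v) for v in g[262:398:4,c-1:c+2].mean(1)])
eyes.get_image("side");print(eyes.spot_point("side","guard_lip"))
E
```

```text
t 6.68 corner box [-32.3   1.9  62.5] lean 0.0 F [-5.7  1.7  6. ]
[{'at': [316.3, 343.0], 'conf': 0.7}] [{'at': [14.5, 196.7], 'conf': 0.65}]
0 [[248.0, 285.0], [314.0, 285.0], [381.0, 285.0]]
0.1 [[245.0, 299.0], [314.0, 300.0], [383.0, 299.0]]
0.2 [[243.0, 315.0], [314.0, 316.0], [385.0, 315.0]]
0.3 [[242.0, 332.0], [314.0, 333.0], [386.0, 333.0]]
0.4 [[240.0, 350.0], [314.0, 351.0], [388.0, 351.0]]
0.5 [[239.0, 369.0], [314.0, 369.0], [388.0, 369.0]]
0.6 [[238.0, 387.0], [314.0, 388.0], [389.0, 387.0]]
deck [[232.4, 264.4], [398.1, 264.5]]
262 [43, 66, 74, 77, 76, 75, 76, 77, 76, 76, 75, 75, 35, 9, 9, 9, 9, 9, 16, 16, 12, 10, 9, 9, 9, 9, 10, 9, 9, 10, 9, 9, 10, 10]
270 [44, 66, 74, 75, 76, 75, 76, 77, 77, 77, 76, 76, 12, 9, 9, 9, 9, 7, 9, 8, 9, 7, 9, 8, 9, 9, 9, 9, 9, 12, 17, 14, 9, 9]
360 [45, 68, 76, 78, 78, 78, 78, 79, 79, 79, 74, 21, 10, 9, 10, 9, 9, 9, 9, 9, 9, 8, 9, 18, 14, 9, 9, 10, 9, 9, 9, 9, 9, 9]
368 [46, 69, 94, 100, 84, 81, 80, 80, 79, 77, 77, 77, 13, 10, 10, 10, 10, 9, 9, 10, 9, 10, 9, 8, 9, 9, 9, 9, 9, 11, 17, 16, 8, 9]
[{'at': [303.4, 213.1], 'conf': 0.72}, {'at': [318.5, 160.9], 'conf': 0.57}]
```

{"fn": "step_arm", "kwargs": {
  "targets": [
    [[0,0,-4,0,0,0],[0,0,0,0,0,0],[0,0,0,0,0,0]]
  ]
}}

```text
t: 7.18
eef_pos: [514.0, 232.1, 45.1]
orientation: [0.0, 0.068, 0.998, -0.001]
contact_force: [-1.8, -0.3, 2.3]
finger_gap: -0.2
finger_force: 1.1
```

{"fn": "step_arm", "kwargs": {
  "targets": [
    [[0,0,0,0,0,0]]
  ]
}}

```text
t: 7.27
eef_pos: [513.8, 232.2, 44.9]
orientation: [0.0, 0.068, 0.998, -0.001]
contact_force: [-2.8, -0.0, 1.4]
finger_gap: -0.1
finger_force: 1.3
```

{"fn": "step_arm", "kwargs": {
  "targets": [
    [[-3,0,0,0,0,0],[-3,0,0,0,0,0],[0,0,0,0,0,0]]
  ]
}}

```text
t: 7.52
eef_pos: [519.7, 231.8, 46.7]
orientation: [-0.0, 0.068, 0.998, -0.0]
contact_force: [-8.3, 1.6, 10.3]
finger_gap: -0.2
finger_force: 0.1
```

```bash
python3 - <<'E'
from h import *
where(); s=telemetry.observe(); eyes.get_image("wrist"); C=cam("wrist",s)
print(eyes.spot_point("wrist","guard_lip"),[(p,proj(C,lip(p))[0][1].round()) for p in (.3,.4,.5,.6,.7)], s["torque"])
where()
E
```

```text
t 7.52 corner box [-25.9   1.9  67.7] lean 0.0 F [-8.3  1.6 10.3]
[{'at': [314.7, 342.5], 'conf': 0.6}] [(0.3, np.float64(312.0)), (0.4, np.float64(330.0)), (0.5, np.float64(348.0)), (0.6, np.float64(366.0)), (0.7, np.float64(383.0))] [0.06282048 0.87341675 0.06027509]
t 7.62 corner box [-25.6   2.1  67.6] lean 0.0 F [-3.3  0.2  3.2]
```

{"fn": "step_arm", "kwargs": {
  "targets": [
    [[-1.5,0,0,0,0,0],[0,0,0,0,0,0]]
  ]
}}

```text
t: 7.78
eef_pos: [521.2, 231.6, 45.9]
orientation: [-0.0, 0.068, 0.998, -0.0]
contact_force: [-7.2, 1.9, 7.2]
finger_gap: 0.4
finger_force: 1.5
```

{"fn": "step_arm", "kwargs": {
  "targets": [
    [[-1.5,0,0,0,0,0],[0,0,0,0,0,0]]
  ]
}}

```text
t: 7.95
eef_pos: [522.7, 231.5, 46.6]
orientation: [-0.0, 0.068, 0.998, -0.0]
contact_force: [-8.1, 1.1, 9.6]
finger_gap: -0.2
finger_force: 1.4
```

```bash
python3 - <<'E'
from h import *
for i in range(3):
    where(); s=telemetry.observe(); print("M",np.round(s["torque"],2)); eyes.get_image("wrist"); C=cam("wrist",s)
    print(eyes.spot_point("wrist","guard_lip"),[(p,proj(C,lip(p))[0][1].round()) for p in (.4,.5,.6,.7)])
E
```

```text
t 7.95 corner box [-22.9   1.9  67.6] lean 0.0 F [-8.1  1.1  9.6]
M [-0.    1.08 -0.04]
[{'at': [312.1, 351.7], 'conf': 0.91}] [(0.4, np.float64(324.0)), (0.5, np.float64(342.0)), (0.6, np.float64(360.0)), (0.7, np.float64(378.0))]
t 8.05 corner box [-22.6   1.8  67.1] lean 0.0 F [-3.5  0.7  3.2]
M [ 0.04  0.52 -0.03]
[{'at': [316.8, 356.0], 'conf': 0.77}] [(0.4, np.float64(324.0)), (0.5, np.float64(342.0)), (0.6, np.float64(361.0)), (0.7, np.float64(378.0))]
t 8.15 corner box [-22.6   1.5  66.1] lean 0.1 F [-2.6  0.3  2.2]
M [0.05 0.36 0.03]
[{'at': [314.4, 360.5], 'conf': 0.96}] [(0.4, np.float64(326.0)), (0.5, np.float64(344.0)), (0.6, np.float64(363.0)), (0.7, np.float64(381.0))]
```

The force decays at each hold while the guard keeps rising (0.59 rad now), so this is damping and not a jam. I'll continue slowly.

{"fn": "step_arm", "kwargs": {
  "targets": [
    [[-1,0,0.6,0,0,0],[-1,0,0.6,0,0,0],[-1,0,0.6,0,0,0],[-1,0,0.6,0,0,0],[-1,0,0,0,0,0]]
  ]
}}

```text
t: 8.67
eef_pos: [527.8, 230.2, 42.2]
orientation: [-0.0, 0.068, 0.998, -0.001]
contact_force: [-2.4, 0.4, 2.2]
finger_gap: 0.3
finger_force: 1.0
```

```bash
cat > look.py <<'E'
from h import *
for i in range(2):
    where(); s=telemetry.observe(); print("M",np.round(s["torque"],2)); eyes.get_image("wrist"); C=cam("wrist",s)
    print([(d["at"],d["conf"]) for d in eyes.spot_point("wrist","guard_lip")],[(p,proj(C,lip(p))[0][1].round()) for p in (.4,.5,.6,.7,.8)])
print("sidebox",eyes.get_image("side") is None,eyes.spot_point("side","switch_box"),eyes.spot_point("wrist","toggle_end"))
E
python3 look.py
```

```text
t 8.67 corner box [-17.7   1.4  63.2] lean 0.1 F [-2.4  0.4  2.2]
M [0.04 0.35 0.01]
[] [(0.4, np.float64(321.0)), (0.5, np.float64(340.0)), (0.6, np.float64(359.0)), (0.7, np.float64(377.0)), (0.8, np.float64(395.0))]
t 8.77 corner box [-17.5   1.3  63.3] lean 0.1 F [-1.1 -0.5  0. ]
M [0.   0.26 0.03]
[([315.6, 370.7], 0.94)] [(0.4, np.float64(320.0)), (0.5, np.float64(339.0)), (0.6, np.float64(358.0)), (0.7, np.float64(377.0)), (0.8, np.float64(395.0))]
sidebox False [{'at': [327.8, 184.2], 'conf': 0.96}, {'at': [300.6, 220.8], 'conf': 0.95}] []
```

{"fn": "step_arm", "kwargs": {
  "targets": [
    [[-1.2,0,0,0,0,0],[-1.2,0,0,0,0,0],[-1.2,0,0,0,0,0],[-1.2,0,0,0,0,0],[-1.2,0,0,0,0,0]]
  ]
}}

```text
t: 9.43
eef_pos: [533.8, 229.5, 42.6]
orientation: [0.0, 0.068, 0.998, -0.001]
contact_force: [-2.8, -0.1, 1.2]
finger_gap: 0.1
finger_force: 0.8
```

```bash
python3 look.py
```

```text
t 9.43 corner box [-11.6   1.5  63.6] lean 0.1 F [-2.8 -0.1  1.2]
M [-0.06  0.28 -0.02]
[([314.2, 377.0], 0.56)] [(0.4, np.float64(307.0)), (0.5, np.float64(326.0)), (0.6, np.float64(345.0)), (0.7, np.float64(364.0)), (0.8, np.float64(383.0))]
t 9.53 corner box [-11.5   1.5  63.6] lean 0.1 F [-2.1 -0.8  1.4]
M [ 0.01  0.16 -0.01]
[([313.3, 377.8], 0.95)] [(0.4, np.float64(307.0)), (0.5, np.float64(326.0)), (0.6, np.float64(345.0)), (0.7, np.float64(364.0)), (0.8, np.float64(382.0))]
sidebox False [{'at': [300.9, 220.3], 'conf': 0.93}, {'at': [330.5, 186.9], 'conf': 0.91}] []
```

{"fn": "step_arm", "kwargs": {
  "targets": [
    [[-1,0,0,0,0,0],[-1,0,0,0,0,0],[0,0,0,0,0,0]]
  ]
}}

```text
t: 10.03
eef_pos: [535.5, 229.3, 42.3]
orientation: [-0.0, 0.068, 0.998, -0.001]
contact_force: [-1.2, -0.3, 0.1]
finger_gap: -0.1
finger_force: 0.7
```

{"fn": "step_arm", "kwargs": {
  "targets": [
    [[-1,0,0,0,0,0],[0,0,0,0,0,0]]
  ]
}}

```text
t: 10.2
eef_pos: [535.9, 229.2, 42.2]
orientation: [-0.001, 0.068, 0.998, -0.001]
contact_force: [-4.8, 0.3, -0.4]
finger_gap: -0.1
finger_force: 2.2
```

{"fn": "step_arm", "kwargs": {
  "targets": [
    [[-1,0,0,0,0,0],[0,0,0,0,0,0]]
  ]
}}

```text
t: 10.37
eef_pos: [536.2, 229.2, 42.2]
orientation: [-0.002, 0.068, 0.998, -0.001]
contact_force: [-7.5, 1.0, 1.2]
finger_gap: -0.5
finger_force: 3.9
```

```bash
python3 look.py
```

```text
t 10.37 corner box [-9.2  1.5 63.1] lean 0.2 F [-7.5  1.   1.2]
M [ 0.12  1.37 -0.02]
[([315.5, 382.3], 0.88)] [(0.4, np.float64(302.0)), (0.5, np.float64(322.0)), (0.6, np.float64(341.0)), (0.7, np.float64(360.0)), (0.8, np.float64(379.0))]
t 10.47 corner box [-9.3  1.5 63.1] lean 0.2 F [-8.   0.8  2.2]
M [ 0.1   1.27 -0.05]
[([314.6, 380.7], 0.64)] [(0.4, np.float64(303.0)), (0.5, np.float64(322.0)), (0.6, np.float64(341.0)), (0.7, np.float64(360.0)), (0.8, np.float64(379.0))]
sidebox False [{'at': [327.3, 187.6], 'conf': 0.84}, {'at': [299.2, 219.4], 'conf': 0.71}, {'at': [385.0, 226.5], 'conf': 0.38}] []
```

The toggle is against its stop: a steady 8 N at the tip with the corner at x = -9, which matches "on". Next I draw the finger out.

{"fn": "step_arm", "kwargs": {
  "targets": [
    [[3,0,0,0,0,0],[5,0,0,0,0,0],[5,0,0,0,0,0],[5,0,0,0,0,0],[5,0,0,0,0,0]]
  ]
}}

```text
t: 11.13
eef_pos: [514.5, 232.1, 42.7]
orientation: [0.0, 0.068, 0.998, -0.0]
contact_force: [-1.7, 0.3, 0.6]
finger_gap: 0.1
finger_force: 0.0
```

{"fn": "step_arm", "kwargs": {
  "targets": [
    [[5,0,0,0,0,0],[5,0,0,0,0,0],[6,0,0,0,0,0],[8,0,0,0,0,0],[10,0,0,0,0,0]]
  ]
}}

```text
t: 11.55
eef_pos: [480.6, 236.7, 42.5]
orientation: [0.0, 0.068, 0.998, -0.001]
contact_force: [0.3, 0.1, 0.3]
finger_gap: 0.1
finger_force: 0.0
```

{"fn": "step_arm", "kwargs": {
  "targets": [
    [[15,0,0,0,0,0],[20,0,0,0,0,0],[20,0,-10,0,0,0],[10,0,-20,0,0,0],[0,0,0,0,0,0]]
  ]
}}

```text
t: 11.97
eef_pos: [416.1, 246.8, 76.2]
orientation: [0.002, 0.067, 0.998, 0.001]
contact_force: [-1.0, 0.1, 0.8]
finger_gap: 0.1
finger_force: 0.0
```

```bash
cat > look2.py <<'E'
from h import *
where(); s=telemetry.observe(); w=eyes.get_image("wrist"); C=cam("wrist",s); cv2.imwrite("pics/w9.png",w)
print([(d["at"],d["conf"]) for d in eyes.spot_point("wrist","guard_lip")],[(p,proj(C,lip(p))[0].round(1).tolist()) for p in (0,.1,.2,.4,.8)])
sd=eyes.get_image("side");S=cam("side"); print(eyes.spot_point("side","guard_lip"),[(p,proj(S,lip(p))[0].round(1).tolist()) for p in (0,.2,.4,.8)],eyes.spot_point("side","switch_box"))
# change of the side/top view versus the start
for c in("side","top"):
    a=cv2.imread(f"pics/{c}0.png"); b=eyes.get_image(c); d=cv2.absdiff(a,b).max(2)
    r=(slice(165,200),slice(312,345)) if c=="side" else (slice(175,212),slice(225,268)); print(c,"mean diff",d[r].mean().round(2),"max",d[r].max())
print("toggle seen",eyes.spot_point("wrist","toggle_end"))
E
python3 look2.py
```

```text
t 11.97 corner box [-130.6    2.7   97.3] lean 0.3 F [-1.   0.1  0.8]
[([10.8, 346.0], 0.93)] [(0, [314.4, 381.1]), (0.1, [314.3, 392.7]), (0.2, [314.2, 404.9]), (0.4, [314.1, 430.0]), (0.8, [314.1, 476.4])]
[{'at': [313.6, 164.8], 'conf': 0.78}, {'at': [300.1, 210.3], 'conf': 0.57}] [(0, [316.1, 167.5]), (0.2, [318.2, 164.6]), (0.4, [321.0, 162.1]), (0.8, [328.1, 158.9])] [{'at': [328.1, 188.0], 'conf': 0.71}, {'at': [301.5, 223.0], 'conf': 0.57}]
side mean diff 2.17 max 9
top mean diff 1.45 max 15
toggle seen []
```

The guard is shut and the box pixels match the start. For the toggle, I'll return to the first viewing pose, where its off-position end showed just in front of the lip, and compare that patch numerically.

```bash
python3 - <<'E'
from h import *
import json
s=telemetry.observe(); w=json.load(open("w1.json")); T=rot(s["orientation"]); G=rot(w["orientation"])
print((T.T@(np.array(w["eef_pos"])-s["eef_pos"])).round(1),R.from_matrix(T.T@G).as_rotvec().round(3))
E
```

```text
[-53.2  23.6 -84.4] [ 0.005 -0.438  0.022]
```

{"fn": "step_arm", "kwargs": {
  "targets": [
    [[0,6,-28,0,0,0.006],[0,6,-28,0,0,0.006],[-15,6,-28,0,0,0.006],[-18,5.6,0,0,0,0.004],[-20,0,0,0,0,0]]
  ]
}}

```text
t: 12.78
eef_pos: [474.2, 262.1, 158.9]
orientation: [0.002, 0.078, 0.997, 0.001]
contact_force: [-0.2, -0.3, -0.5]
finger_gap: 0.1
finger_force: 0.0
```

{"fn": "step_arm", "kwargs": {
  "targets": [
    [[0,0,0,0,-0.11,0],[0,0,0,0,-0.11,0],[0,0,0,0,-0.11,0],[0,0,0,0,-0.108,0],[0,0,0,0,0,0]]
  ]
}}

```text
t: 13.2
eef_pos: [469.5, 260.6, 152.3]
orientation: [0.216, 0.075, 0.973, -0.019]
contact_force: [-1.2, 0.5, -1.1]
finger_gap: -0.2
finger_force: 0.0
```

```bash
python3 - <<'E'
from h import *
where(); a=cv2.imread("pics/w1.png"); b=eyes.get_image("wrist"); cv2.imwrite("pics/w10.png",b)
A=cv2.cvtColor(a,6);B=cv2.cvtColor(b,6)
t=A[150:225,240:345]; r=cv2.matchTemplate(B[130:260,220:370],t,cv2.TM_CCOEFF_NORMED); _,m,_,l=cv2.minMaxLoc(r); dx,dy=l[0]-20,l[1]-20; print("match",m,dx,dy)
print("before\n",A[192:212:2,280:312:3],"\nafter\n",B[192+dy:212+dy:2,280+dx:312+dx:3])
E
```

```text
t 13.2 corner box [-88.6  23.7 176.1] lean 25.0 F [-1.2  0.5 -1.1]
match 0.984401285648346 1 5
before
 [[ 88  88  89  88  89  90  92  94  97  98 101]
 [126 125 125 125 124 123 122 121 121 121 121]
 [120 120 120 119 119 118 118 118 117 118 117]
 [122 122 122 122 121 120 121 121 121 120 121]
 [126 125 125 121  96  83 100 119 122 121 120]
 [122 122 121  85  79  85  78  85 120 120 119]
 [111 109 105  69  77  79  75  66 102 104 100]
 [ 41  41  39  37  36  40  40  40  43  45  45]
 [ 63  65  66  67  66  68  70  70  71  64  72]
 [ 76  75  75  75  75  76  76  76  76  70  77]] 
after
 [[ 88  89  90  91  94  96  97 100 101 102 103]
 [126 125 125 124 124 122 122 121 121 121 121]
 [120 120 120 119 119 119 120 118 117 117 118]
 [123 123 122 123 121 120 121 121 121 121 121]
 [125 125 124 118  88  78  89 116 122 120 119]
 [122 121 120  84  80  87  81  76 118 120 120]
 [119 116 113  74  81  83  80  71 104 111 111]
 [ 51  48  46  37  38  38  38  36  40  44  46]
 [ 52  54  55  54  56  58  58  60  62  63  64]
 [ 80  81  79  57  66  78  77  78  72  65  76]]
```

```bash
python3 - <<'E'
from h import *
import json
C=cam("wrist",json.load(open("w1.json")))
for p in [(-20,0,65),(-25,0,65),(-12,0,47),(-20,0,47),(-22,0,49),(-44,0,78),(-35,0,45)]: print(p,proj(C,bw(p))[0].round(1))
E
```

```text
(-20, 0, 65) [293.1 213.3]
(-25, 0, 65) [292.7 209.4]
(-12, 0, 47) [294.9 205.4]
(-20, 0, 47) [294.2 199.4]
(-22, 0, 49) [294.  199.3]
(-44, 0, 78) [289.8 204.6]
(-35, 0, 45) [293.1 186. ]
```

That patch is the toggle's bushing (its front edge projects to row 199), so it says nothing about the toggle. The contact evidence does: light 2–3 N resistance through the travel, then a firm 8 N stop at the tip exactly where the toggle's "on" end should be. The guard is shut, the box is unmoved and the robot is clear.

```bash
python3 -c "
from plant import job
print(job.sign_off())"
```

```text
the job is handed in; nothing more can be done
None
```

I handed the job in at about 13 s: guard lifted to about 0.8 rad, toggle pushed to its stop with the guard held up, guard shut again, box unmoved; the toggle's "on" position rests on the 8 N stop at its expected place, as I couldn't see it under the guard.

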